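# Set the bench for carving a copy of the red frog

## Robot

A 6-joint arm with a two-finger parallel gripper is mounted at the origin on the work surface. World frame = base frame: x ahead of the robot, y to its left, z up, the work surface at z = 0. Lengths are in m, angles in rad, forces in N, time in s.
With the tool pointing down it reaches from about 0.375 to 0.975 m from the base axis. Payload 3.8 kg.
Tool frame: the origin (TCP) lies midway between the tips of the shut fingers; the grasp point (between the pads) lies 19 mm behind it; z points along the fingers, y is the line along which they close (so a half turn about z gives the same grasp; the last joint's range is limited). The gripper opens to 85 mm and grips with 20 to 120 N. Pads are 22 mm wide; open, the fingers measure 114 mm over their backs; the gripper's body (76 mm by 85 mm) begins 54 mm behind the grasp point. The pads swing forward as they close: fully open they stand 13 mm farther back than shut.
Start: joints at [1.07, 0.264, 1.604, -0, 1.274, -0.037], TCP at [0.302, 0.604, 0.231] pointing down, gripper open.
Joint ranges: [-2.63, 2.63], [-0.94, 2.18], [0.31, 2.57], [-1.31, 4.45], [0, 2.66], [-2.55, 2.55]. Speed limits (rad/s): [2.57, 2.57, 3.14, 3.14, 3.14, 3.14].

## Interface

Orientations are given as a rotation vector (axis times angle).
In Python, from workcell import sensors, viewer, job gives the robot as it stands.
- The arm moves only by the shell command python3 -m inch 'ROWS' [FORCE]. ROWS is JSON, one flat list of numbers, 7 for each row, row after row: the shift along the tool's x, y, z in mm, then the turn, a rotation vector about the tool's x, y, z in degrees, then the finger opening in mm, from 0 to 85.4. A call has exactly 8 rows; each row shifts and turns the commanded pose from where the row before left it, along the tool's axes as they then stand; what a row does not reach is not made up. A row lasts 1/10 s, in which the tool goes at most 50 mm and 8.59 degrees, less where a joint would pass 70% of its speed; a pose out of reach is approached as far as the arm can. A call is refused whole if a number of a shift passes 50 or a number of a turn 8.59, either way. A call with a gripper value outside its range is refused whole. The fingers move at their own pace and stop on an object; FORCE is the grip in N (left out, the last holds). Time passes only in rows, so rows that do not move let the fingers close, or fill a call up. It gives the time, the measured TCP pose, the force, the opening and the grip force at its end, in the units of the state.
- sensors.read_state(): the state, without advancing time (a new reading comes with each control period).
- viewer.read_camera(name): name is "scene" or "top" or "wrist"; returns the picture (480x640x3 uint8, red, green, blue); there is no depth.
- viewer.camera_params(name): a dict with "K" (3x3 intrinsics, pixels), "k1" (the pictures are not rectified: a ray, as slopes to the right and down, at radius r is drawn at 1 + k1 r^2 times it, then the intrinsics apply), "world_to_cam" (4x4, takes a point from world to camera coordinates). Camera axes: x right, y down, z forward; pixel columns grow to the right and rows downward; lengths in m; the calibration is good to about 2 mm. A picture is of the moment at which its call begins: read the wrist's pose just before it. camera_params takes no time and is no camera call; for the wrist camera it gives the pose at the moment of the call.
- job.finish_job(): hands the job in; it is judged then, once.
The state is a dict: "time": time; "q": joint angles; "joint_vel": joint speeds; "joint_torque": joint torques, N m; "tool_pos": TCP position; "tcp_rot": TCP orientation; "wrist_force": force on the tool from outside, world axes, zero at the start; "torque": the same for the moment, N m; "width": opening from 0.0 (shut) to 1.0 (fully open); "grip_force": force on a finger pad.
Only numpy, scipy, OpenCV 4.12 (cv2) and the standard library are available. Lean on these libraries where they do the work, as an engineer would, in place of code of your own. Each camera call takes 0.05 s, during which the arm holds its last target. There are 200 camera calls.

## Task

Get the bench ready for carving a copy of the red frog. Put the pale sawn blank on the carving board, centred across it, square to it and with one end up against the raised stop; lay the gouge beside the board midway between board and whetstone, and the mallet beside the board midway between board and pigment tin, both parallel to the board's sides with their handles towards the robot. Stand the red frog behind the board as the pattern, centred on it, about 3 cm clear of the board and facing the robot, and do not disturb the yellow duck or the horn scraper.

Things in the scene. Friction and masses are not known exactly. Their poses are not given: they have to be found in the camera images.
- carving_board: Pale carving board, fixed, 160 (x) by 140 (y) by 22 mm thick, turned up to 7 degrees. A darker stop lies on its whole far (+x) edge: near face at x = +58 mm, 20 mm above the board's top; far outer face of both at x = +80 mm. Sides at y = -70, +70 mm. Origin: centre of the underside, on the bench; x points away from the robot to the stop, y left, z up.
- whetstone: Grey two-layer whetstone in a wooden holder, fixed to the bench, 160 (x) by 60 (y) by 32 mm high, alongside the board, on its left or its right, about 100 mm of clear bench between them. Origin: centre of the underside; x along its length, z up.
- pigment_tin: Open tin pigment box with two rows of five colour cakes, fixed to the bench, 160 (x) by 60 (y) by 26 mm high, alongside the board on the side opposite the whetstone, about 100 mm of clear bench between them. Origin: centre of the underside; x along its length, z up.
- red_frog: Red-lacquered sitting frog, gold eyes, on a round black foot 64 mm across and 8 mm thick; 76 mm high. Its body, 47 mm wide (y), can be gripped by the flanks from 8 to 60 mm above the foot's underside. Origin: centre of the foot's underside. It faces along its -x; z up. About 140 g.
- blank: Pale sawn wooden frog blank with pencil lines, a stepped block 84 (x) by 48 (y) by 52 mm high: full 84 mm length up to 26 mm high, two shorter steps above that; the 48 mm wide sides are flat over the full height. Origin: centre of the underside; x along its length, z up. Either end may go to the stop. About 120 g.
- gouge: Carving gouge lying down, 180 mm long: square yellow boxwood handle with a red band, 24 mm wide and high, from x = -90 to +14 mm, then brass ferrule and thin steel blade to x = +90 mm. Origin: on the underside, halfway along, about below its centre of mass. Handle at -x, blade at +x; z up. It does not roll. About 120 g.
- mallet: One-piece honey-coloured wooden club mallet lying down, 180 mm long: square head 40 mm wide, 40 mm high, from x = -20 to +60 mm; round handle 23 mm across, its axis 20 mm above the bench, from x = -20 to -120 mm. Origin: on the underside below its centre of mass, inside the head. Handle at -x; z up. About 180 g.
- yellow_duck: Yellow-lacquered duck figure with green wings on a round green foot 60 mm across; 73 mm high. A loose bystander: leave it. Origin: centre of the foot's underside; it faces along its -x.
- horn_scraper: Flat amber horn scraper, 137 mm long, up to 44 mm wide, 8 mm thick, lying loose. A bystander: leave it. Origin: on the underside, near its middle; x along its length.
Mind the look-alikes: they are no part of the job. Of the things like the carving_board, leave any that is pink; of the rest the smaller one is meant.

How it is judged:
At the end, for the whole second after the job is handed in: Blank on board: <15 mm off centre line, <11 deg, <8 mm off stop. Each tool between its two: centre line >35 mm from both, <55 mm off abreast, <15 deg, handle to robot. Frog behind: gap 15-45 mm, <15 mm off centre, facing robot <20 deg. All upright, released, at rest; duck, scraper moved <15 mm (x of blank in the frame of carving_board between 0.008 and 0.022 m and y of blank in the frame of carving_board between -0.015 and 0.015 m and z of blank in the frame of carving_board between 0.017 and 0.027 m and angle between the x axis of blank and the x axis of carving_board, either way round below 0.2 rad and angle between blank's own z axis and vertical below 0.08 rad and ((y of gouge in the frame of carving_board above 0.105 m and y of gouge in the frame of whetstone below -0.065 m and y of carving_board in the frame of gouge below 0 m) or (y of gouge in the frame of carving_board below -0.105 m and y of gouge in the frame of whetstone above 0.065 m and y of carving_board in the frame of gouge above 0 m)) and x of gouge in the frame of carving_board between -0.055 and 0.055 m and angle between the x axis of each of gouge, mallet and the x axis of carving_board, either way round below 0.26 rad and angle between each of gouge, mallet's own z axis and vertical below 0.12 rad and height (world z) of each of gouge, mallet, red_frog below 0.008 m and ((y of mallet in the frame of carving_board above 0.105 m and y of mallet in the frame of pigment_tin below -0.065 m and y of carving_board in the frame of mallet below 0 m) or (y of mallet in the frame of carving_board below -0.105 m and y of mallet in the frame of pigment_tin above 0.065 m and y of carving_board in the frame of mallet above 0 m)) and x of mallet in the frame of carving_board between -0.055 and 0.055 m and x of red_frog in the frame of carving_board between 0.127 and 0.157 m and y of red_frog in the frame of carving_board between -0.015 and 0.015 m and angle between the x axis of red_frog and the x axis of carving_board, either way round below 0.35 rad and x of carving_board in the frame of red_frog below 0 m and angle between red_frog's own z axis and vertical below 0.1 rad and linear speed of each of blank, gouge, mallet, red_frog below 0.01 m/s and angular speed of each of blank, gouge, mallet, red_frog below 0.1 rad/s and distance of each of yellow_duck, horn_scraper from where it was at the start of the episode below 0.015 m); the robot touches nothing.
It fails at once if the yellow duck or the horn scraper is pushed more than 25 mm from its place or the duck is tipped over (distance of any of yellow_duck, horn_scraper from where it was at the start of the episode above 0.025 m or angle between yellow_duck's own z axis and vertical above 0.5 rad).
It also fails if it takes over 109 s, if anything falls off the work surface, if the arm or the gripper's body presses on something with over 40 N, if the wrist force passes 120 N, or if a joint passes its speed limit or range.

## Working session

There is one attempt and no reset: what is moved stays moved. The work goes in short steps, Python scripts to look and compute and a shell command to move; the robot and the scene stay as the last step left them, time stands still between calls to the robot, and variables do not carry over. Pictures are saved under pics/ and viewed, at most 14 in all, crops included, and the job is handed in when it is done.

```bash
mkdir -p pics
cat > h.py <<'E'
import numpy as np, cv2
from workcell import sensors, viewer, job
from scipy.spatial.transform import Rotation as R
def snap(n,f):
    p=viewer.camera_params(n); im=viewer.read_camera(n)
    cv2.imwrite('pics/'+f+'.png',im[...,::-1]); np.savez('pics/'+f+'.npz',K=p['K'],k1=p['k1'],T=p['world_to_cam']); return im
def px2w(f,uv,z):
    d=np.load('pics/'+f+'.npz'); K,k1,T=d['K'],float(d['k1']),d['T']
    uv=np.atleast_2d(uv).astype(float); z=np.broadcast_to(z,len(uv))
    q=np.c_[(uv[:,0]-K[0,2])/K[0,0],(uv[:,1]-K[1,2])/K[1,1]]; s=q.copy()
    for _ in range(30): s=q/(1+k1*(s**2).sum(1,keepdims=True))
    r=np.c_[s,np.ones(len(s))]@T[:3,:3]; c=-T[:3,:3].T@T[:3,3]
    return c+r*((z-c[2])/r[:,2])[:,None]
def st():
    s=sensors.read_state(); Rm=R.from_rotvec(s['tcp_rot']).as_matrix()
    print('t',s['time'],'tcp',np.round(s['tool_pos'],4),'x',np.round(Rm[:,0],3),'y',np.round(Rm[:,1],3),'z',np.round(Rm[:,2],3),'w',s['width'],'g',s['grip_force'],'q',np.round(s['q'],2)); return s,Rm
def go(p,yaw=None):
    """shift in tool mm to reach p; turn (deg about tool z) so that closing line y lies along world angle yaw(deg), mod 180"""
    s,Rm=st(); print('shift mm',np.round(Rm.T@(np.array(p)-s['tool_pos'])*1000,1))
    if yaw is not None:
        cur=np.degrees(np.arctan2(Rm[1,1],Rm[0,1])); d=(yaw-cur+90)%180-90
        print('turn tool z deg',-d,'or',-d+(180 if d>0 else -180), 'q6',s['q'][5])
E
python3 - <<'E'
from h import *
snap('top','top0'); snap('scene','sc0'); st()
E
```

```text
t 0.1 tcp [0.3017 0.6031 0.2301] x [-0.894  0.447  0.   ] y [ 0.447  0.894 -0.002] z [-0.001 -0.002 -1.   ] w 0.9981800912632816 g 0.0 q [ 1.07  0.26  1.61 -0.    1.27 -0.04]
```

View pics/top0.png

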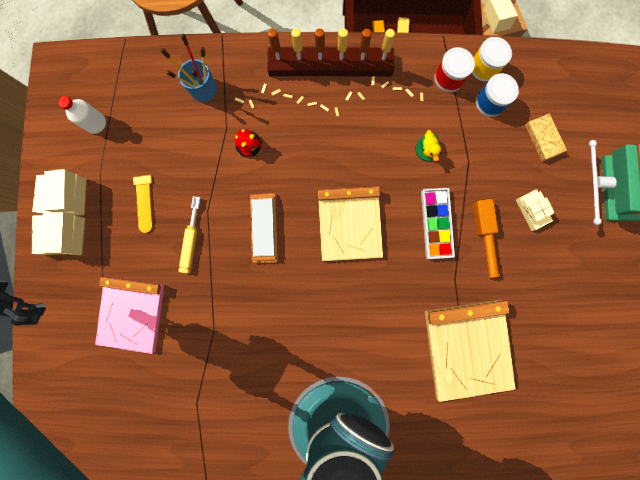

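View pics/sc0.png

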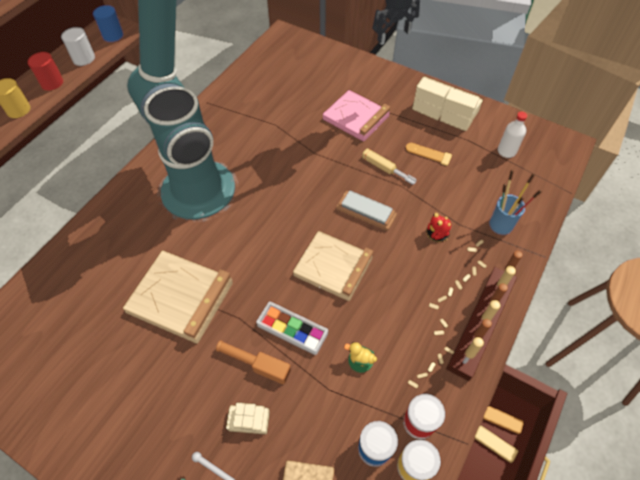

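The top view shows the task board at about (350,225), with the whetstone at (263,228) and the tin at (438,224). The gouge is at (190,235), the mallet at (487,237), the blank at (535,210), the frog at (247,143), the duck at (430,147) and the scraper at (144,205). The pink board and the large board are the look-alikes.

Run:
```python
import cv2
im=cv2.imread('pics/top0.png')
for n,(a,b) in dict(L=(160,360),Rr=(370,570)).items():
    c=cv2.resize(im[120:270 if n=='L' else 290 and 270,a:b],None,fx=4,fy=4,interpolation=cv2.INTER_CUBIC)
    cv2.imwrite('pics/crop'+n+'.png',c)
```

```text
(no output)
```

View pics/cropL.png

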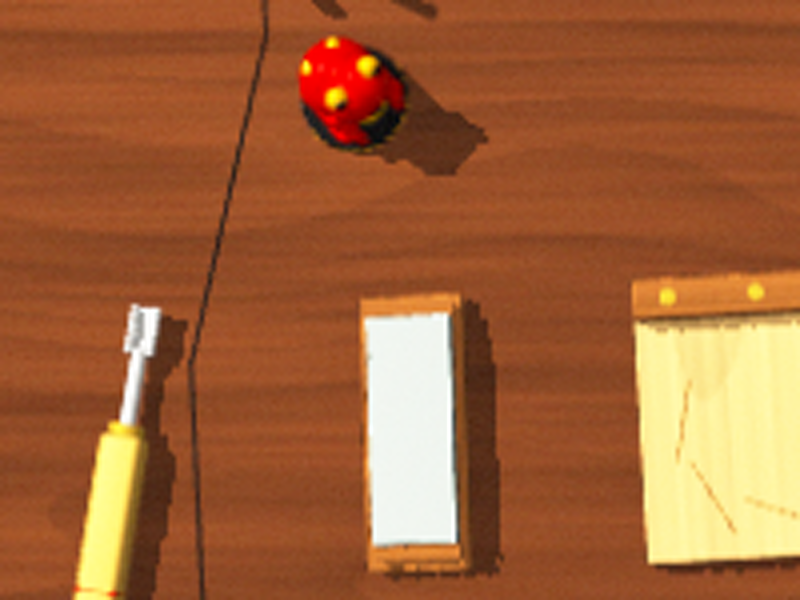

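View pics/cropRr.png

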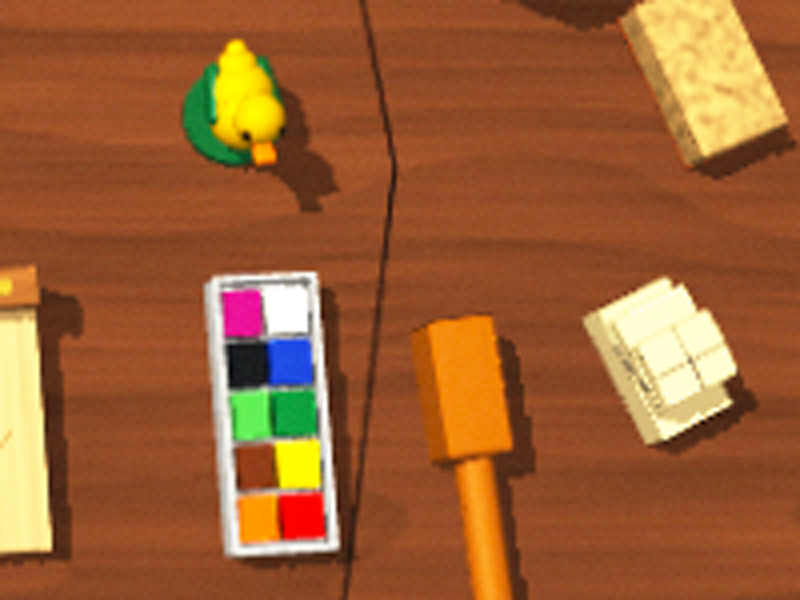

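Run:
```python
from h import *
L=lambda x,y:(160+x/4,120+y/4); Q=lambda x,y:(370+x/4,120+y/4)
def P(n,pts,z):
    w=px2w('top0',pts,z); print(n,np.round(w[:,:2],3).tolist(),'mean',np.round(w[:,:2].mean(0),4),'ang01',np.round(np.degrees(np.arctan2(*(w[1]-w[0])[1::-1])),1) if len(w)>1 else ''); return w
P('board near edge L,R',[L(648,565),Q(52,552)],.022)
P('stop far L,R',[L(632,281),Q(36,265)],.042)
P('whet',[L(370,570),L(360,300),L(460,294),L(468,568)],.022)
P('tin',[Q(228,555),Q(210,280),Q(318,272),Q(340,550)],.026)
P('frog foot',[L(355,100)],.008)
P('gouge handle->shoulder',[(185,273),L(125,428)],.024); P('gougetip',[L(147,307)],.01)
P('mallet',[Q(476,455),Q(460,322),Q(428,328),Q(493,316),Q(511,450),Q(442,460)],.04)
P('mallet hend',[(493,276)],.02)
P('blank',[Q(655,445),Q(583,318)],.026); P('blanktop',[Q(690,357)],.052)
P('duck',[Q(232,115)],.005)
```

```text
board near edge L,R [[0.38, 0.04], [0.388, -0.099]] mean [ 0.384  -0.0299] ang01 -86.8
stop far L,R [[0.54, 0.049], [0.55, -0.089]] mean [ 0.5447 -0.02  ] ang01 -86.0
whet [[0.377, 0.198], [0.532, 0.206], [0.536, 0.149], [0.378, 0.142]] mean [0.4557 0.1738] ang01 3.0
tin [[0.386, -0.2], [0.545, -0.191], [0.55, -0.255], [0.389, -0.264]] mean [ 0.4674 -0.2275] ang01 2.9
frog foot [[0.655, 0.214]] mean [0.6548 0.2142] ang01 
gouge handle->shoulder [[0.352, 0.353], [0.458, 0.341]] mean [0.4047 0.3474] ang01 -6.5
gougetip [[0.531, 0.334]] mean [0.5305 0.3344] ang01 
mallet [[0.443, -0.34], [0.519, -0.333], [0.515, -0.314], [0.523, -0.353], [0.446, -0.361], [0.44, -0.32]] mean [ 0.4808 -0.337 ] ang01 5.4
mallet hend [[0.347, -0.355]] mean [ 0.3466 -0.3549] ang01 
blank [[0.45, -0.453], [0.524, -0.412]] mean [ 0.4873 -0.4328] ang01 29.0
blanktop [[0.498, -0.465]] mean [ 0.4984 -0.4645] ang01 
duck [[0.648, -0.211]] mean [ 0.6481 -0.2111] ang01
```

```bash
python3 -m inch '[-39,-28,0,0,0,0,50, -39,-28,0,0,0,0,50, -39,-28,0,0,0,0,50, -39,-28,0,0,0,0,50, -39,-29,10,0,0,0,50, -39,-29,20,0,0,0,50, 0,0,30,0,0,-8.5,50, 0,0,20,0,0,-8.5,50]' 40
python3 -m inch '[0,0,0,0,0,-4,50, 0,0,0,0,0,0,50, 0,0,0,0,0,0,50, 0,0,0,0,0,0,50, 0,0,0,0,0,0,50, 0,0,0,0,0,0,50, 0,0,0,0,0,0,50, 0,0,0,0,0,0,50]'
python3 - <<'E'
from h import *
snap('wrist','w1'); go((.436,.3445,.15),84)
E
```

```text
time: 0.9
tool_pos: [0.4341, 0.3467, 0.1503]
tcp_rot: [-0.258, -3.129, 0.002]
wrist_force: [0.5, -1.1, 0.4]
width: 0.585
grip_force: 0.0
time: 1.7
tool_pos: [0.4341, 0.3492, 0.1524]
tcp_rot: [0.153, 3.138, 0.0]
wrist_force: [0.0, 0.5, -0.6]
width: 0.583
grip_force: 0.0
t 1.75 tcp [0.4341 0.3491 0.1523] x [-0.995  0.097 -0.   ] y [0.097 0.995 0.   ] z [ 0.  0. -1.] w 0.5865078875821543 g 0.0 q [ 0.63  0.11  1.94  0.    1.09 -0.84]
shift mm [-2.3 -4.4  2.3]
turn tool z deg 0.4230879117023818 or -179.5769120882976 q6 -0.8408328172396285
```

View pics/w1.png

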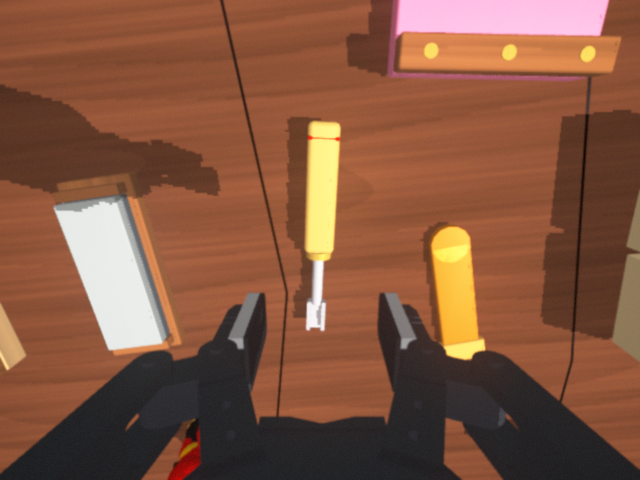

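The wrist view shows the gouge handle end at (324,122), the shoulder at (319,252) and the blade tip at (316,328). The scraper is to its right, beyond x=431.

Run:
```python
from h import *
a=px2w('w1',[(324,123),(319,250)],.024);b=px2w('w1',[(316,328)],.008)
print(a,b)
d=a[1]-a[0];an=np.degrees(np.arctan2(d[1],d[0])); print(an,np.hypot(*d[:2]))
u=np.array([np.cos(np.radians(an)),np.sin(np.radians(an)),0]); p=a[0]+.085*u; print(p)
go((p[0],p[1],.005),an+90)
```

```text
[[0.35454043 0.35923386 0.024     ]
 [0.45251571 0.3457253  0.024     ]] [[0.53521594 0.3345153  0.008     ]]
-7.850292539719707 0.09890216559406399
[0.43874384 0.34762413 0.024     ]
t 1.75 tcp [0.4341 0.3491 0.1523] x [-0.995  0.097 -0.   ] y [0.097 0.995 0.   ] z [ 0.  0. -1.] w 0.5865078875821543 g 0.0 q [ 0.63  0.11  1.94  0.    1.09 -0.84]
shift mm [ -4.8  -1.1 147.3]
turn tool z deg 2.273380451422085 or -177.7266195485779 q6 -0.8408328172396285
```

```bash
python3 -m inch '[-5,-1,20,0,0,2.3,50, 0,0,30,0,0,0,50, 0,0,35,0,0,0,50, 0,0,30,0,0,0,50, 0,0,20,0,0,0,50, 0,0,10,0,0,0,50, 0,0,0,0,0,0,50, 0,0,0,0,0,0,50]' 40
python3 -m inch '[0,0,0,0,0,0,10, 0,0,0,0,0,0,10, 0,0,0,0,0,0,10, 0,0,0,0,0,0,10, 0,0,0,0,0,0,10, 0,0,0,0,0,0,10, 0,0,0,0,0,0,10, 0,0,0,0,0,0,10]' 40
python3 - <<'E'
from h import *
go((.452,.0945,.11),93.5)
E
```

```text
time: 2.55
tool_pos: [0.4397, 0.3481, 0.0081]
tcp_rot: [0.216, 3.133, 0.001]
wrist_force: [-0.0, 1.2, 0.7]
width: 0.588
grip_force: 0.0
time: 3.35
tool_pos: [0.4403, 0.3486, 0.009]
tcp_rot: [0.216, 3.132, 0.003]
wrist_force: [-0.0, -0.2, 6.4]
width: 0.27
grip_force: 40.2
t 3.35 tcp [0.4403 0.3486 0.009 ] x [-0.991  0.137 -0.002] y [0.137 0.991 0.002] z [ 0.003  0.002 -1.   ] w 0.2700604204730535 g 40.23746609687805 q [ 0.63  0.29  2.03 -0.    0.82 -0.81]
shift mm [ -46.6 -249.8 -101.5]
turn tool z deg -11.375429777197738 or 168.62457022280228 q6 -0.8080901408642366
```

```bash
python3 -m inch '[0,0,-30,0,0,0,10, 0,0,-40,0,0,0,10, 0,0,-30,0,0,-5.4,10, 0,0,0,0,0,-6,10, 2,-44,0,0,0,0,10, 2,-44,0,0,0,0,10, 0,-44,0,0,0,0,10, 0,-44,0,0,0,0,10]'
python3 -m inch '[0,-44,0,0,0,0,10, 0,-34,0,0,0,0,10, 0,0,0,0,0,0,10, 0,0,0,0,0,0,10, 0,0,0,0,0,0,10, 0,0,0,0,0,0,10, 0,0,0,0,0,0,10, 0,0,0,0,0,0,10]'
python3 - <<'E'
from h import *
snap('wrist','w2'); go((.452,.0945,.01),93.5)
E
```

```text
time: 4.15
tool_pos: [0.4451, 0.1702, 0.1071]
tcp_rot: [0.098, -3.14, 0.0]
wrist_force: [0.2, -0.4, -0.5]
width: 0.27
grip_force: 39.8
time: 4.95
tool_pos: [0.4505, 0.0946, 0.1072]
tcp_rot: [0.099, -3.14, -0.0]
wrist_force: [0.3, -0.5, -0.9]
width: 0.27
grip_force: 39.9
t 5.0 tcp [0.4506 0.0945 0.1072] x [-0.998 -0.063  0.   ] y [-0.063  0.998  0.   ] z [-0.  0. -1.] w 0.2671299493673689 g 39.910980463027954 q [ 0.15 -0.03  2.17  0.    1.   -1.48]
shift mm [-1.4 -0.1 97.2]
turn tool z deg 0.0980460176017317 or -179.90195398239825 q6 -1.4811082839875969
```

View pics/w2.png

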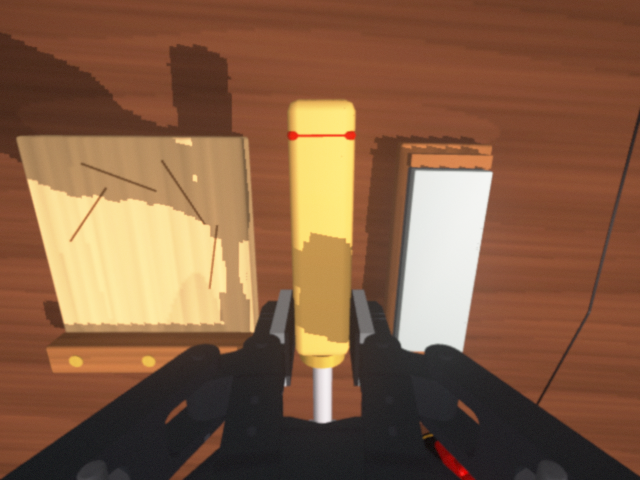

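The gouge is held square between the board, whose near top corners are at (20,137) and (247,137), and the whetstone. I use these corners to refine the board pose while lowering.

```bash
python3 -m inch '[-1,0,30,0,0,0,10, 0,0,30,0,0,0,10, 0,0,22,0,0,0,10, 0,0,10,0,0,0,10, 0,0,5,0,0,0,10, 0,0,0,0,0,0,10, 0,0,0,0,0,0,10, 0,0,0,0,0,0,10]'
python3 - <<'E'
from h import *
w=px2w('w2',[(247,137),(20,137)],.022)
r=px2w('w2',[(247,137),(258,332)],.022); print(w,r)
d=w[0]-w[1]; e=r[1]-r[0]
for q in (d,e): print(np.degrees(np.arctan2(q[1],q[0])),np.hypot(*q[:2]))
print(px2w('w2',[(400,150),(491,150)],.022))
go((.452,.0945,.009))
E
```

```text
time: 5.8
tool_pos: [0.4529, 0.0941, 0.0115]
tcp_rot: [-0.097, 3.138, 0.0]
wrist_force: [-0.0, 0.6, -2.0]
width: 0.272
grip_force: 39.9
[[ 0.3817965   0.044224    0.022     ]
 [ 0.39102736 -0.09529117  0.022     ]] [[0.3817965  0.044224   0.022     ]
 [0.52134236 0.05198816 0.022     ]]
93.78539116621147 0.13982020675029483
3.184585217789198 0.13976168786199747
[[0.38363897 0.14032982 0.022     ]
 [0.38017474 0.19735573 0.022     ]]
t 5.8 tcp [0.4529 0.0941 0.0115] x [-0.998 -0.062 -0.003] y [-0.062  0.998  0.   ] z [ 0.003  0.    -1.   ] w 0.2722884469421708 g 39.93863582611084 q [ 0.15  0.12  2.24 -0.    0.78 -1.48]
shift mm [0.9 0.5 2.5]
```

```bash
python3 -m inch '[0,2,3,0,0,0,10, 0,0,0,0,0,0,10, 0,0,0,0,0,0,44, 0,0,0,0,0,0,44, 0,0,0,0,0,0,44, 0,0,0,0,0,0,44, 0,0,-10,0,0,0,44, 0,0,-30,0,0,0,44]'
python3 -m inch '[0,0,-40,0,0,0,44, 0,-40,-40,0,0,0,44, 0,-48,0,0,0,0,60, 0,-48,0,0,0,0,60, 0,-48,0,0,0,0,60, 0,-48,0,0,0,0,60, 0,-48,0,0,0,0,60, 0,-48,0,0,0,0,60]'
python3 - <<'E'
from h import *
go((.475,-.335,.14),95)
E
```

```text
time: 6.6
tool_pos: [0.4484, 0.0954, 0.0454]
tcp_rot: [0.096, -3.133, 0.001]
wrist_force: [0.9, -0.1, -1.2]
width: 0.516
grip_force: 0.0
time: 7.4
tool_pos: [0.4713, -0.2289, 0.1235]
tcp_rot: [-0.096, 3.139, -0.001]
wrist_force: [1.4, 0.1, -0.3]
width: 0.703
grip_force: 0.0
t 7.4 tcp [ 0.4713 -0.2289  0.1235] x [-0.998 -0.061 -0.001] y [-0.061  0.998 -0.   ] z [ 0.001 -0.    -1.   ] w 0.7030703420658484 g 0.0 q [-0.5   0.07  2.04  0.    1.03 -2.13]
shift mm [   2.8 -106.1  -16.4]
turn tool z deg -1.488122069061646 or 178.51187793093834 q6 -2.132006380942581
```

```bash
python3 -m inch '[0,-46,-10,0,0,0,60, 3,-46,-6,0,0,-1.5,60, 0,-14,0,0,0,0,60, 0,0,0,0,0,0,60, 0,0,0,0,0,0,60, 0,0,0,0,0,0,60, 0,0,0,0,0,0,60, 0,0,0,0,0,0,60]' 60
python3 - <<'E'
from h import *
snap('wrist','w3'); go((.475,-.335,.14),95)
E
```

```text
time: 8.2
tool_pos: [0.4754, -0.3315, 0.1385]
tcp_rot: [0.14, -3.138, -0.001]
wrist_force: [0.8, -0.1, 0.2]
width: 0.701
grip_force: 0.0
t 8.25 tcp [ 0.4754 -0.3317  0.1386] x [-0.996 -0.089  0.   ] y [-0.089  0.996  0.   ] z [-0.  0. -1.] w 0.7015871083409058 g 0.0 q [-0.65  0.16  1.91  0.    1.07 -2.31]
shift mm [ 0.7 -3.2 -1.4]
turn tool z deg 0.1062318413363812 or -179.89376815866362 q6 -2.312192751998307
```

View pics/w3.png

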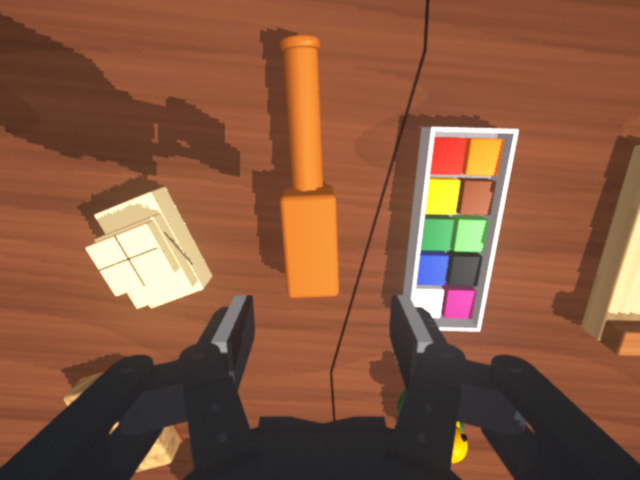

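The mallet head's near edge runs (282,197)–(335,193) and its far edge (288,297)–(338,294). The blank is at about (150,250).

Run:
```python
from h import *
w=px2w('w3',[(282,197),(335,193),(338,294),(288,297)],.04)[:,:2]; print(w)
n=(w[0]+w[1])/2; f=(w[2]+w[3])/2; d=f-n; an=np.degrees(np.arctan2(d[1],d[0])); u=d/np.hypot(*d)
print(an,np.hypot(*d),np.hypot(*(w[0]-w[1]))); h=px2w('w3',[(300,40)],.02)[0,:2]; d2=f-h; print(h,np.degrees(np.arctan2(d2[1],d2[0])),np.hypot(*d2))
p=f-.058*u
go((p[0],p[1],.014),np.degrees(np.arctan2(d2[1],d2[0]))+90)
b=px2w('w3',[(97,212),(165,189)],.026); b2=px2w('w3',[(212,275)],.0); print(b,b2)
```

```text
[[ 0.44655939 -0.36115537]
 [ 0.44050248 -0.32475607]
 [ 0.51745835 -0.31468728]
 [ 0.52333797 -0.35241755]]
6.97444204106309 0.07744025119821384 0.03689979593293864
[ 0.34522912 -0.35681289] 7.5639830903464444 0.1767066520121769
t 8.25 tcp [ 0.4754 -0.3317  0.1386] x [-0.996 -0.089  0.   ] y [-0.089  0.996  0.   ] z [-0.  0. -1.] w 0.7015871083409058 g 0.0 q [-0.65  0.16  1.91  0.    1.07 -2.31]
shift mm [ 13.3  -7.7 124.6]
turn tool z deg -2.457751249010059 or 177.54224875098993 q6 -2.312192751998307
[[ 0.47301375 -0.49829409  0.026     ]
 [ 0.45120318 -0.44755158  0.026     ]] [[ 0.52896443 -0.42178743  0.        ]]
```

```bash
python3 -m inch '[13,-8,0,0,0,-2.5,62, 0,0,30,0,0,0,62, 0,0,35,0,0,0,62, 0,0,30,0,0,0,62, 0,0,20,0,0,0,62, 0,0,11,0,0,0,62, 0,0,0,0,0,0,62, 0,0,0,0,0,0,62]' 60
python3 -m inch '[0,0,0,0,0,0,25, 0,0,0,0,0,0,25, 0,0,0,0,0,0,25, 0,0,0,0,0,0,25, 0,0,0,0,0,0,25, 0,0,0,0,0,0,25, 0,0,0,0,0,0,25, 0,0,0,0,0,0,25]' 60
python3 -m inch '[0,0,-30,0,0,0,25, 0,0,-40,0,0,0,25, 0,0,-30,0,0,0,25, 0,0,0,0,0,4,25, 0,0,0,0,0,0,25, 0,0,0,0,0,0,25, 0,0,0,0,0,0,25, 0,0,0,0,0,0,25]' 60
python3 - <<'E'
from h import *
go((.474,-.142,.11),93.5)
E
```

```text
time: 9.05
tool_pos: [0.4637, -0.3422, 0.0134]
tcp_rot: [-0.207, 3.134, -0.001]
wrist_force: [0.8, 1.1, -0.7]
width: 0.727
grip_force: 0.0
time: 9.85
tool_pos: [0.4644, -0.343, 0.0145]
tcp_rot: [-0.206, 3.132, -0.004]
wrist_force: [0.1, -0.6, 6.7]
width: 0.457
grip_force: 62.3
time: 10.65
tool_pos: [0.4622, -0.3413, 0.1113]
tcp_rot: [0.098, -3.138, -0.003]
wrist_force: [0.3, -0.6, -2.6]
width: 0.455
grip_force: 61.5
t 10.65 tcp [ 0.4622 -0.3413  0.1113] x [-0.998 -0.062  0.002] y [-0.062  0.998  0.002] z [-0.002  0.002 -1.   ] w 0.4547803194562594 g 61.48513197898865 q [-0.68  0.18  1.94  0.    1.02 -2.31]
shift mm [-24.1 198.2   1.6]
turn tool z deg 0.06129466218244772 or -179.93870533781757 q6 -2.312306037822765
```

```bash
python3 -m inch '[-24,30,0,0,0,0,25, 0,42,0,0,0,0,25, 0,42,0,0,0,0,25, 0,42,0,0,0,0,25, 0,41,0,0,0,0,25, 0,0,20,0,0,0,25, 0,0,20,0,0,0,25, 0,0,0,0,0,0,25]'
python3 -m inch '[0,0,0,0,0,0,25, 0,0,0,0,0,0,25, 0,0,0,0,0,0,25, 0,0,0,0,0,0,25, 0,0,0,0,0,0,25, 0,0,0,0,0,0,25, 0,0,0,0,0,0,25, 0,0,0,0,0,0,25]'
python3 - <<'E'
from h import *
go((.474,-.143,.0145),93.5)
E
```

```text
time: 11.45
tool_pos: [0.4719, -0.1422, 0.0695]
tcp_rot: [0.099, -3.134, -0.004]
wrist_force: [-0.8, 0.3, -2.6]
width: 0.461
grip_force: 61.5
time: 12.25
tool_pos: [0.4749, -0.1438, 0.0727]
tcp_rot: [-0.097, 3.14, -0.0]
wrist_force: [-1.2, 0.3, -3.2]
width: 0.454
grip_force: 61.5
t 12.25 tcp [ 0.4749 -0.1438  0.0727] x [-0.998 -0.062 -0.   ] y [-0.062  0.998 -0.   ] z [ 0. -0. -1.] w 0.4544060533209293 g 61.48318648338318 q [-0.34  0.09  2.13 -0.    0.93 -1.98]
shift mm [ 0.8  0.9 58.2]
turn tool z deg 0.027538612256975625 or -179.972461387743 q6 -1.9766564109452205
```

Next I release the mallet, lift, and start the half turn towards the blank.

```bash
python3 -m inch '[0,1,25,0,0,0,25, 0,0,20,0,0,0,25, 0,0,8,0,0,0,25, 0,0,4,0,0,0,25, 0,0,1,0,0,0,25, 0,0,0,0,0,0,25, 0,0,0,0,0,0,25, 0,0,0,0,0,0,25]'
python3 -m inch '[0,0,0,0,0,0,57, 0,0,0,0,0,0,57, 0,0,0,0,0,0,57, 0,0,0,0,0,0,57, 0,0,-10,0,0,0,57, 0,0,-35,0,0,0,57, 0,0,-45,0,0,0,57, 0,0,-45,0,0,0,57]'
python3 -m inch '[0,-45,-20,0,0,0,75, 0,-48,-10,0,0,0,75, 0,-48,0,0,0,0,75, 0,-48,0,0,0,0,75, 0,-48,0,0,0,0,75, 0,-48,0,0,0,8.5,75, 0,0,0,0,0,8.5,75, 0,0,0,0,0,8.5,75]'
python3 -m inch '[0,0,0,0,0,8.5,75, 0,0,0,0,0,8.5,75, 0,0,0,0,0,8.5,75, 0,0,0,0,0,8.5,75, 0,0,0,0,0,8.5,75, 0,0,0,0,0,8.5,75, 0,0,0,0,0,8.5,75, 0,0,0,0,0,8.5,75]'
python3 -m inch '[0,0,0,0,0,8.5,75, 0,0,0,0,0,8.5,75, 0,0,0,0,0,8.5,75, 0,0,0,0,0,8.5,75, 0,0,0,0,0,8.5,75, 0,0,0,0,0,8.5,75, 0,0,0,0,0,0,75, 0,0,0,0,0,0,75]'
python3 - <<'E'
from h import *
go((.49,-.455,.17),115)
E
```

```text
time: 13.05
tool_pos: [0.4754, -0.143, 0.0153]
tcp_rot: [-0.097, 3.139, -0.001]
wrist_force: [-0.4, 0.5, -2.3]
width: 0.452
grip_force: 61.6
time: 13.85
tool_pos: [0.4742, -0.1426, 0.1512]
tcp_rot: [0.097, -3.139, -0.001]
wrist_force: [1.4, -1.1, 0.2]
width: 0.664
grip_force: 0.0
time: 14.65
tool_pos: [0.4919, -0.4292, 0.1799]
tcp_rot: [-0.612, -3.081, -0.0]
wrist_force: [-0.5, 0.7, -0.1]
width: 0.88
grip_force: 0.0
time: 15.45
tool_pos: [0.4923, -0.4272, 0.1803]
tcp_rot: [2.228, 2.215, 0.0]
wrist_force: [-0.8, -0.7, 1.1]
width: 0.878
grip_force: 0.0
time: 16.25
tool_pos: [0.4924, -0.4273, 0.1801]
tcp_rot: [2.959, 1.054, 0.0]
wrist_force: [-0.1, -0.1, -0.4]
width: 0.88
grip_force: 0.0
t 16.25 tcp [ 0.4924 -0.4273  0.1801] x [0.775 0.632 0.   ] y [ 0.632 -0.775  0.   ] z [ 0. -0. -1.] w 0.8801624494623641 g 0.0 q [-0.75  0.26  1.71 -0.    1.18  0.13]
shift mm [-19.3  20.   10.1]
turn tool z deg 14.227382987659468 or -165.77261701234053 q6 0.1331769456781981
```

```bash
python3 -m inch '[-20,20,0,0,0,8,75, -20,0,0,0,0,4,75, -20,0,0,0,0,0,75, 0,0,0,0,0,0,75, 0,0,0,0,0,0,75, 0,0,0,0,0,0,75, 0,0,0,0,0,0,75, 0,0,0,0,0,0,75]'
python3 - <<'E'
from h import *
snap('wrist','w4'); st()
E
```

```text
time: 17.05
tool_pos: [0.4549, -0.4744, 0.1797]
tcp_rot: [3.054, 0.736, 0.0]
wrist_force: [-0.5, 0.5, 0.3]
width: 0.877
grip_force: 0.0
t 17.1 tcp [ 0.4549 -0.4744  0.1796] x [0.89  0.455 0.   ] y [ 0.455 -0.89  -0.   ] z [ 0.  0. -1.] w 0.8766976527305764 g 0.0 q [-0.84  0.27  1.7   0.    1.18  0.25]
```

View pics/w4.png

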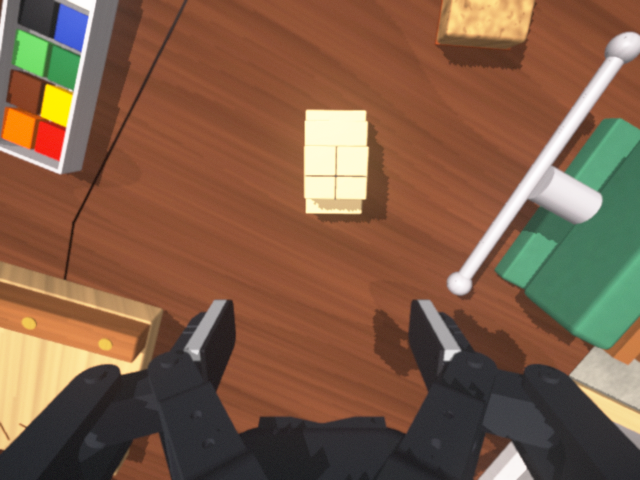

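The blank is nearly aligned with the tool. Its far edge is at (305,111)–(366,111) (z=26 mm), and the top step spans (303,146)–(367,199).

Run:
```python
from h import *
far=px2w('w4',[(305,111),(366,111)],.026)[:,:2]; nr=px2w('w4',[(306.5,213),(361.5,213)],.0)[:,:2]
print(far,nr,np.hypot(*(far[0]-far[1])),np.hypot(*(nr[0]-nr[1])))
f=far.mean(0);n=nr.mean(0);d=f-n;an=np.degrees(np.arctan2(d[1],d[0]));print(an,np.hypot(*d)); e=far[0]-far[1]; print(np.degrees(np.arctan2(e[1],e[0])))
c=(f+n)/2; print(c); go((c[0],c[1],.022),117.5)
```

```text
[[ 0.52809385 -0.42137673]
 [ 0.55007184 -0.46439209]] [[ 0.44811261 -0.46104249]
 [ 0.47168453 -0.50713453]] 0.04830479716162316 0.05176979441082569
27.490537955774215 0.08926325382991784
117.0640166797341
[ 0.4994907  -0.46348646]
t 17.1 tcp [ 0.4549 -0.4744  0.1796] x [0.89  0.455 0.   ] y [ 0.455 -0.89  -0.   ] z [ 0.  0. -1.] w 0.8766976527305764 g 0.0 q [-0.84  0.27  1.7   0.    1.18  0.25]
shift mm [ 44.7  10.6 157.6]
turn tool z deg -0.40721752836509495 or 179.5927824716349 q6 0.25358776324799304
```

```bash
python3 -m inch '[46,11,0,0,0,0,75, 0,0,40,0,0,0,75, 0,0,45,0,0,0,75, 0,0,40,0,0,0,75, 0,0,30,0,0,0,75, 0,0,11,0,0,0,75, 0,0,0,0,0,0,75, 0,0,0,0,0,0,75]' 50
python3 -m inch '[0,0,0,0,0,0,30, 0,0,0,0,0,0,30, 0,0,0,0,0,0,30, 0,0,0,0,0,0,30, 0,0,0,0,0,0,30, 0,0,0,0,0,0,30, 0,0,0,0,0,0,30, 0,0,0,0,0,0,30]' 50
python3 -m inch '[0,0,-40,0,0,0,30, 0,0,-45,0,0,0,30, 0,0,-45,0,0,0,30, 0,0,0,0,0,8,30, 0,0,0,0,0,8,30, 0,0,0,0,0,8,30, 0,0,0,0,0,0,30, 0,0,0,0,0,0,30]' 50
python3 - <<'E'
from h import *
go((.478,-.021,.14),93.5)
E
```

```text
time: 17.9
tool_pos: [0.5015, -0.4646, 0.0152]
tcp_rot: [3.053, 0.734, 0.002]
wrist_force: [0.6, 0.8, 0.5]
width: 0.881
grip_force: 0.0
time: 18.7
tool_pos: [0.5019, -0.4651, 0.0164]
tcp_rot: [3.051, 0.733, 0.004]
wrist_force: [-1.0, 0.1, 7.0]
width: 0.553
grip_force: 52.5
time: 19.5
tool_pos: [0.5002, -0.4635, 0.1435]
tcp_rot: [-3.14, -0.088, 0.0]
wrist_force: [0.4, -0.2, -1.2]
width: 0.554
grip_force: 52.4
t 19.5 tcp [ 0.5002 -0.4635  0.1435] x [ 0.998  0.056 -0.   ] y [ 0.056 -0.998 -0.   ] z [-0.  0. -1.] w 0.5543445689303164 g 52.36712448298931 q [-0.78  0.34  1.67 -0.    1.13  0.73]
shift mm [   2.6 -443.1    3.6]
turn tool z deg -0.2887270179062398 or 179.71127298209376 q6 0.7308566828696398
```

```bash
python3 -m inch '[-4,-45,0,0,0,-0.3,30, 0,-45,0,0,0,0,30, 0,-45,0,0,0,0,30, 0,-45,0,0,0,0,30, 0,-45,0,0,0,0,30, 0,-45,0,0,0,0,30, 0,-45,0,0,0,0,30, 0,-45,0,0,0,0,30]'
python3 -m inch '[0,-42,0,0,0,0,30, 0,-41,0,0,0,0,30, 0,0,0,0,0,0,30, 0,0,0,0,0,0,30, 0,0,0,0,0,0,30, 0,0,0,0,0,0,30, 0,0,0,0,0,0,30, 0,0,0,0,0,0,30]'
python3 - <<'E'
from h import *
snap('wrist','w5'); go((.4715,-.0216,.042),93.5)
E
```

```text
time: 20.3
tool_pos: [0.4754, -0.1029, 0.1438]
tcp_rot: [3.14, 0.095, 0.001]
wrist_force: [1.3, 0.3, -2.0]
width: 0.553
grip_force: 52.5
time: 21.1
tool_pos: [0.471, -0.0225, 0.1435]
tcp_rot: [3.14, 0.089, -0.0]
wrist_force: [0.5, 0.3, -2.3]
width: 0.553
grip_force: 52.6
t 21.15 tcp [ 0.471  -0.0224  0.1435] x [ 0.998  0.057 -0.   ] y [ 0.057 -0.998  0.   ] z [-0. -0. -1.] w 0.5560610475571378 g 52.55328565835953 q [-0.1  -0.05  2.12 -0.    1.07  1.41]
shift mm [  0.6  -0.7 101.5]
turn tool z deg -0.24047430801550718 or 179.7595256919845 q6 1.4136931546971157
```

View pics/w5.png

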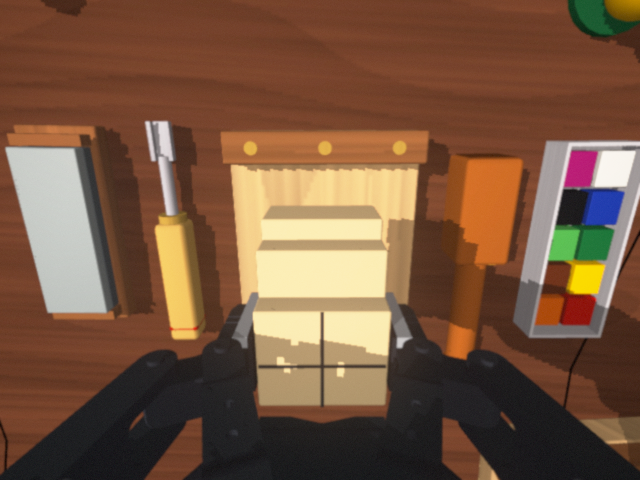

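The blank is held centred over the board: the stop's top corners are at (222,132) and (428,132), and the blank's far edge is (265,207)–(379,207). Gouge and mallet lie in their gaps.

Run:
```python
from h import *
s=px2w('w5',[(222,132),(428,132)],.042)[:,:2]; print(s,np.hypot(*(s[0]-s[1]))); e=s[0]-s[1]; a=np.degrees(np.arctan2(e[1],e[0]))-90
print('board ang',a); t=np.radians(3.4);u=np.array([np.cos(t),np.sin(t)]);v=np.array([-u[1],u[0]])
print('origin',s.mean(0)-.08*u)
o=np.array([.4655,-.022])
b=px2w('w5',[(265,207),(379,207)],.153)[:,:2]; print(np.hypot(*(b[0]-b[1])),'blank far in board',[( (q-o)@u,(q-o)@v) for q in b])
for n,pts,z in (('gouge',[(187,335),(160,124)],.015),('malletheadtop',[(449,155),(517,155),(447,258),(512,262)],.04)):
    print(n,[np.round(((q-o)@u,(q-o)@v),4).tolist() for q in px2w('w5',pts,z)[:,:2]])
```

```text
[[ 0.54114506  0.04837827]
 [ 0.54884424 -0.08817071]] 0.1367658646110753
board ang 3.2271498797110922
origin [ 0.46513546 -0.02464073]
0.04416389874966949 blank far in board [(np.float64(0.05394942265915047), np.float64(0.02147187064182587)), (np.float64(0.0538289439348649), np.float64(-0.02269186377509197))]
gouge [[-0.0933, 0.1197], [0.0848, 0.1179]]
malletheadtop [[0.0642, -0.0872], [0.0639, -0.1333], [-0.0111, -0.0939], [-0.0144, -0.1428]]
```

```bash
python3 -m inch '[0,0,30,0,0,0,30, 0,0,35,0,0,0,30, 0,0,20,0,0,0,30, 0,0,10,0,0,0,30, 0,0,6,0,0,0,30, 2,0,0,0,0,0,30, 0,0,0,0,0,0,30, 0,0,0,0,0,0,30]'
python3 -m inch '[1.5,0,0,0,0,0,30, 0,0,0,0,0,0,30, 0,0,0,0,0,0,30, 0,0,0,0,0,0,30, 0,0,0,0,0,0,30, 0,0,0,0,0,0,30, 0,0,0,0,0,0,30, 0,0,0,0,0,0,30]'
python3 -m inch '[1,0,0,0,0,0,30, 0,0,0,0,0,0,30, 0,0,0,0,0,0,30, 0,0,0,0,0,0,30, 0,0,0,0,0,0,30, 0,0,0,0,0,0,30, 0,0,0,0,0,0,30, 0,0,0,0,0,0,30]'
python3 - <<'E'
from h import *
go((.478,-.0216,.0384),93.5)
E
```

```text
time: 21.95
tool_pos: [0.4744, -0.0216, 0.0439]
tcp_rot: [3.14, 0.091, 0.004]
wrist_force: [0.8, 0.3, -0.4]
width: 0.552
grip_force: 52.6
time: 22.75
tool_pos: [0.4744, -0.0214, 0.0426]
tcp_rot: [-3.14, -0.091, 0.0]
wrist_force: [0.1, -0.3, -1.3]
width: 0.556
grip_force: 52.6
time: 23.55
tool_pos: [0.4754, -0.0214, 0.0426]
tcp_rot: [-3.14, -0.091, 0.0]
wrist_force: [-0.1, -0.6, -2.2]
width: 0.556
grip_force: 52.6
t 23.55 tcp [ 0.4754 -0.0214  0.0426] x [ 0.998  0.058 -0.   ] y [ 0.058 -0.998 -0.   ] z [-0.  0. -1.] w 0.5562150970288172 g 52.649129033088684 q [-0.1   0.09  2.19 -0.    0.86  1.42]
shift mm [2.6 0.4 4.2]
turn tool z deg -0.1734614181790448 or 179.82653858182096 q6 1.4154514156654099
```

```bash
python3 -m inch '[0,0,2,0,0,0,30, 0,0,2,0,0,0,30, 0,0,0,0,0,0,30, 1,0,0,0,0,0,30, 0,0,0,0,0,0,30, 0,0,0,0,0,0,30, 0,0,0,0,0,0,30, 0,0,0,0,0,0,30]'
python3 -m inch '[1,0,0,0,0,0,30, 0,0,0,0,0,0,30, 0,0,0,0,0,0,30, 0,0,0,0,0,0,30, 0,0,0,0,0,0,30, 0,0,0,0,0,0,30, 0,0,0,0,0,0,30, 0,0,0,0,0,0,30]'
python3 -m inch '[1,0,0,0,0,0,30, 0,0,0,0,0,0,30, 0,0,0,0,0,0,30, 0,0,0,0,0,0,30, 0,0,0,0,0,0,30, 0,0,0,0,0,0,30, 0,0,0,0,0,0,30, 0,0,0,0,0,0,30]'
```

```text
time: 24.35
tool_pos: [0.4764, -0.0213, 0.0386]
tcp_rot: [-3.14, -0.091, 0.0]
wrist_force: [0.0, 0.4, -1.4]
width: 0.554
grip_force: 52.6
time: 25.15
tool_pos: [0.4775, -0.0213, 0.0386]
tcp_rot: [3.14, 0.091, 0.0]
wrist_force: [-0.8, -0.1, -2.0]
width: 0.557
grip_force: 52.6
time: 25.95
tool_pos: [0.4785, -0.0212, 0.0386]
tcp_rot: [3.14, 0.091, 0.0]
wrist_force: [0.6, 0.5, -2.0]
width: 0.552
grip_force: 52.6
```

```bash
python3 -m inch '[1.5,0,0,0,0,0,30, 0,0,0,0,0,0,30, 0,0,0,0,0,0,30, 0,0,0,0,0,0,30, 0,0,0,0,0,0,30, 0,0,0,0,0,0,30, 0,0,0,0,0,0,30, 0,0,0,0,0,0,30]'
python3 -m inch '[1,0,0,0,0,0,30, 0,0,0,0,0,0,30, 0,0,0,0,0,0,30, 0,0,0,0,0,0,30, 0,0,1,0,0,0,30, 0,0,0,0,0,0,30, 0,0,0,0,0,0,30, 0,0,0,0,0,0,30]'
```

```text
time: 26.75
tool_pos: [0.4799, -0.0211, 0.0386]
tcp_rot: [3.14, 0.091, -0.0]
wrist_force: [0.2, -0.3, -1.0]
width: 0.554
grip_force: 52.5
time: 27.55
tool_pos: [0.4801, -0.0211, 0.0384]
tcp_rot: [-3.14, -0.091, 0.003]
wrist_force: [-9.1, 1.1, 10.8]
width: 0.555
grip_force: 54.0
```

```bash
python3 -m inch '[-0.5,0,-0.5,0,0,0,30, 0,0,0,0,0,0,72, 0,0,0,0,0,0,72, 0,0,0,0,0,0,72, 0,0,0,0,0,0,72, 0,0,-10,0,0,0,72, 0,0,-40,0,0,0,80, 0,0,-45,0,0,0,80]'
python3 -m inch '[0,0,-45,0,0,0,80, 30,-38,0,0,0,0,80, 30,-38,0,0,0,0,80, 30,-38,0,0,0,0,80, 30,-38,0,0,0,0,80, 30,-38,0,0,0,-8,80, 0,0,0,0,0,-8.5,80, 0,0,0,0,0,-8.5,80]'
python3 -m inch '[0,0,0,0,0,-8.5,80, 0,0,0,0,0,-8,80, 0,0,0,0,0,0,80, 0,0,0,0,0,0,80, 0,0,0,0,0,0,80, 0,0,0,0,0,0,80, 0,0,0,0,0,0,80, 0,0,0,0,0,0,80]'
python3 - <<'E'
from h import *
snap('wrist','w6'); go((.655,.214,.1),135)
E
```

```text
time: 28.35
tool_pos: [0.4787, -0.0209, 0.133]
tcp_rot: [-3.14, -0.091, 0.007]
wrist_force: [0.9, -0.1, -0.3]
width: 0.939
grip_force: 0.0
time: 29.15
tool_pos: [0.6199, 0.1791, 0.1782]
tcp_rot: [-3.043, -0.782, 0.0]
wrist_force: [-0.2, 0.4, 0.6]
width: 0.936
grip_force: 0.0
time: 29.95
tool_pos: [0.6192, 0.1772, 0.1781]
tcp_rot: [-2.905, -1.197, -0.0]
wrist_force: [1.0, 0.6, 0.1]
width: 0.937
grip_force: 0.0
t 30.0 tcp [0.6191 0.1772 0.1781] x [ 0.71   0.705 -0.   ] y [ 0.705 -0.71  -0.   ] z [-0. -0. -1.] w 0.9342917159840244 g 0.0 q [0.24 0.24 1.73 0.   1.17 1.03]
shift mm [51.4 -0.8 78.1]
turn tool z deg -0.19896202736356372 or 179.80103797263644 q6 1.0289973845202716
```

View pics/w6.png

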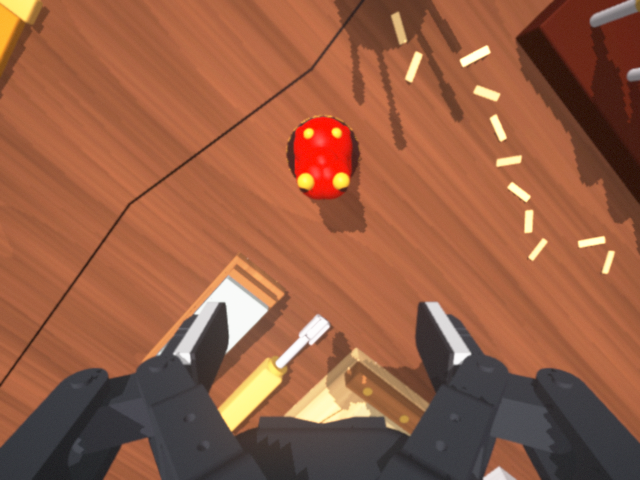

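The frog faces straight down the image, with its eyes level at (305,181) and (341,181). Its foot spans x 289–357 with the top at y=116, so the grip line is aligned.

Run:
```python
from h import *
w=px2w('w6',[(323,150),(289,150),(357,150),(323,116)],.006)[:,:2]; print(w,np.hypot(*(w[1]-w[2])),np.hypot(*(w[0]-w[3])))
go((w[0,0],w[0,1],.028),135)
```

```text
[[0.6608818  0.21787716]
 [0.6400511  0.23885933]
 [0.68170053 0.19688411]
 [0.68064079 0.23752869]] 0.05913200861335214 0.02786755117043663
t 30.0 tcp [0.6191 0.1772 0.1781] x [ 0.71   0.705 -0.   ] y [ 0.705 -0.71  -0.   ] z [-0. -0. -1.] w 0.9342917159840244 g 0.0 q [0.24 0.24 1.73 0.   1.17 1.03]
shift mm [ 58.3   0.6 150.1]
turn tool z deg -0.19896202736356372 or 179.80103797263644 q6 1.0289973845202716
```

```bash
python3 -m inch '[45,0.5,0,0,0,0,80, 10,0,35,0,0,0,80, 0,0,40,0,0,0,80, 0,0,40,0,0,0,80, 0,0,30,0,0,0,80, 0,0,11,0,0,0,80, 0,0,0,0,0,0,80, 0,0,0,0,0,0,80]' 40
python3 -m inch '[0,0,0,0,0,0,30, 0,0,0,0,0,0,30, 0,0,0,0,0,0,30, 0,0,0,0,0,0,30, 0,0,0,0,0,0,30, 0,0,0,0,0,0,30, 0,0,0,0,0,0,30, 0,0,0,0,0,0,30]' 40
python3 -m inch '[0,0,-30,0,0,0,30, 0,0,-45,0,0,0,30, 0,0,-45,0,0,0,30, 0,0,0,0,0,8.4,30, 0,0,0,0,0,8.4,30, 0,0,0,0,0,8.4,30, 0,0,0,0,0,8.4,30, 0,0,0,0,0,8.1,30]' 40
python3 - <<'E'
from h import *
go((.607,-.0145,.14),93.4)
E
```

```text
time: 30.8
tool_pos: [0.6598, 0.216, 0.0237]
tcp_rot: [2.904, 1.198, 0.003]
wrist_force: [0.6, -0.3, -0.4]
width: 0.935
grip_force: 0.0
time: 31.6
tool_pos: [0.6602, 0.2161, 0.0246]
tcp_rot: [2.904, 1.198, 0.006]
wrist_force: [-0.6, -0.2, 6.0]
width: 0.546
grip_force: 42.6
time: 32.4
tool_pos: [0.6581, 0.2156, 0.1419]
tcp_rot: [3.141, 0.076, -0.001]
wrist_force: [-0.0, 0.4, -1.2]
width: 0.545
grip_force: 41.9
t 32.4 tcp [0.6581 0.2156 0.1419] x [ 0.999  0.049 -0.001] y [ 0.049 -0.999  0.   ] z [-0.001 -0.    -1.   ] w 0.5445769560789 g 41.925015449523926 q [0.28 0.36 1.65 0.   1.13 1.8 ]
shift mm [-62.2 227.3   2. ]
turn tool z deg -0.6169290508415202 or 179.38307094915848 q6 1.802820180568744
```

```bash
python3 -m inch '[-10,38,0,0,0,-0.5,30, -10,38,0,0,0,0,30, -10,38,0,0,0,0,30, -10,38,0,0,0,0,30, -10,38,0,0,0,0,30, -12,37,0,0,0,0,30, 0,0,20,0,0,0,30, 0,0,20,0,0,0,30]'
python3 -m inch '[0,0,0,0,0,0,30, 0,0,0,0,0,0,30, 0,0,0,0,0,0,30, 0,0,0,0,0,0,30, 0,0,0,0,0,0,30, 0,0,0,0,0,0,30, 0,0,0,0,0,0,30, 0,0,0,0,0,0,30]'
python3 - <<'E'
from h import *
go((.607,-.014,.0246),93.4)
E
```

```text
time: 33.2
tool_pos: [0.611, -0.0164, 0.1028]
tcp_rot: [3.14, 0.095, 0.004]
wrist_force: [0.6, 0.5, -1.4]
width: 0.548
grip_force: 42.0
time: 34.0
tool_pos: [0.6107, -0.0146, 0.1022]
tcp_rot: [3.14, 0.099, 0.0]
wrist_force: [-0.5, 0.4, -0.6]
width: 0.543
grip_force: 41.9
t 34.0 tcp [ 0.6107 -0.0146  0.1022] x [0.998 0.063 0.   ] y [ 0.063 -0.998  0.   ] z [ 0.  0. -1.] w 0.5430682849360922 g 41.893749833106995 q [-0.06  0.25  1.87  0.    1.02  1.44]
shift mm [-3.7 -0.9 77.6]
turn tool z deg 0.22955343640234105 or -179.77044656359766 q6 1.4426968553086883
```

Lower, check contact, release and retreat.

```bash
python3 -m inch '[-3.5,-1,25,0,0,0,30, 0,0,25,0,0,0,30, 0,0,15,0,0,0,30, 0,0,8,0,0,0,30, 0,0,3,0,0,0,30, 0,0,1,0,0,0,30, 0,0,0,0,0,0,30, 0,0,0,0,0,0,30]'
python3 -m inch '[0,0,0.5,0,0,0,30, 0,0,0,0,0,0,30, 0,0,0,0,0,0,50, 0,0,0,0,0,0,65, 0,0,0,0,0,0,75, 0,0,0,0,0,0,80, 0,0,0,0,0,0,80, 0,0,-10,0,0,0,80]'
python3 -m inch '[0,0,-30,0,0,0,80, 0,0,-45,0,0,0,80, 0,0,-45,0,0,0,80, 0,0,-45,0,0,0,80, 0,-45,0,0,0,0,80, 0,-45,0,0,0,0,80, 0,-45,0,0,0,0,80, 0,-45,0,0,0,0,80]'
python3 -m inch '[0,-45,0,0,0,0,80, 0,-45,0,0,0,0,80, 0,-45,0,0,0,0,80, 0,-45,0,0,0,0,80, 0,-45,0,0,0,0,80, 0,0,0,0,0,0,80, 0,0,0,0,0,0,80, 0,0,0,0,0,0,80]'
python3 - <<'E'
from h import *
snap('top','top1')
im=cv2.imread('pics/top1.png'); cv2.imwrite('pics/crop1.png',cv2.resize(im[120:290,230:470],None,fx=3.3,fy=3.3,interpolation=cv2.INTER_CUBIC))
E
```

```text
time: 34.8
tool_pos: [0.6081, -0.014, 0.0262]
tcp_rot: [3.14, 0.099, 0.003]
wrist_force: [-0.6, -0.4, -1.6]
width: 0.546
grip_force: 41.9
time: 35.6
tool_pos: [0.6056, -0.0138, 0.0334]
tcp_rot: [-3.14, -0.099, 0.005]
wrist_force: [-0.8, 1.2, -0.5]
width: 0.937
grip_force: 0.0
time: 36.4
tool_pos: [0.5956, 0.1672, 0.2009]
tcp_rot: [-3.14, -0.098, -0.002]
wrist_force: [-0.5, -0.1, -0.0]
width: 0.937
grip_force: 0.0
time: 37.2
tool_pos: [0.5815, 0.3893, 0.1998]
tcp_rot: [3.139, 0.099, -0.0]
wrist_force: [0.0, -0.1, 0.2]
width: 0.938
grip_force: 0.0
```

View pics/crop1.png

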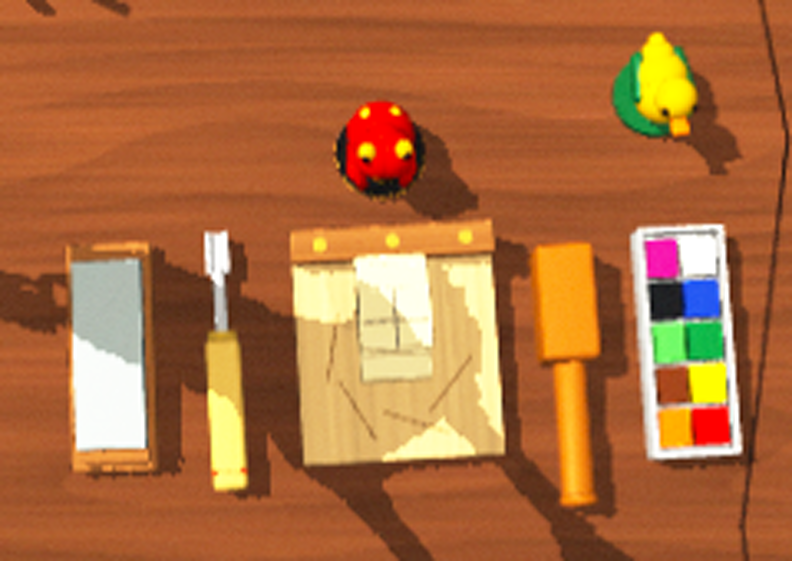

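The bench looks right: the blank is against the stop, the frog's foot is centred at about crop (380,151), and both tools lie between their neighbours. I do one numeric check before handing in.

Run:
```python
from h import *
C=lambda *p:[(230+x/3.3,120+y/3.3) for x,y in p]
s=px2w('top1',C((291,235),(493,222)),.042)[:,:2]; n=px2w('top1',C((306,466),(505,454)),.022)[:,:2]
d=s.mean(0)-n.mean(0);u=d/np.hypot(*d);v=np.array([-u[1],u[0]]);o=(s.mean(0)+n.mean(0))/2;print(o,np.degrees(np.arctan2(d[1],d[0])))
def B(n,p,z): print(n,np.round([((q-o)@u*1e3,(q-o)@v*1e3) for q in px2w('top1',C(*p),z)[:,:2]],1).tolist())
B('frog',[(380,151)],.006);B('blank near ledge',[(364,381),(431,377)],.048)
B('gouge',[(230,489),(217,233)],.015);B('mallet head',[(537,246),(591,243),(598,357),(540,360)],.04);B('mallet end',[(578,503)],.02)
B('whet',[(70,246),(150,243),(156,468),(76,472)],.022);B('tin',[(633,230),(724,226),(741,454),(650,460)],.026)
p=px2w('top1',C((650,95)),.005);q=px2w('top0',[(370+232/4,120+115/4)],.005);print(p-q)
a,b=cv2.imread('pics/top0.png')[165:245,125:165].astype(int),cv2.imread('pics/top1.png')[165:245,125:165].astype(int);print('scraper diff',abs(a-b).mean())
```

```text
[ 0.46348706 -0.02567503] 3.6573508762276634
frog [[142.1, 2.8]]
blank near ledge [[-25.0, 26.1], [-25.0, -19.2]]
gouge [[-91.5, 122.4], [88.3, 121.4]]
mallet head [[61.4, -98.8], [61.3, -136.2], [-17.6, -134.9], [-17.2, -95.0]]
mallet end [[-116.1, -117.3]]
whet [[84.4, 224.3], [82.9, 168.2], [-74.1, 172.2], [-73.6, 227.7]]
tin [[71.2, -169.1], [70.5, -233.8], [-89.6, -232.4], [-89.7, -168.4]]
[[-0.00012465  0.0024782   0.        ]]
scraper diff 24.889375
```

```bash
python3 -c "
from workcell import job; print(job.finish_job())"
```

```text
the job is handed in; nothing more can be done
None
```

I handed the job in at about 37 s of the 109 s; the blank, gouge, mallet and red frog all measured within tolerance in the final top view. The duck had not moved, but I had no clear final view of the scraper; the fingers stayed over 4 cm from it.

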